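# Fetch two big knobs from the crate and fill the finishing tray

### The arm

A 6-joint arm with a two-finger parallel gripper is mounted at the origin on the work surface. World frame = base frame: x ahead of the robot, y to its left, z up, the work surface at z = 0. Lengths are in mm, angles in rad, forces in N, time in s.
With the tool pointing down it reaches from about 300 to 1000 mm from the base axis. Payload 5.1 kg.
Tool frame: the origin (TCP) lies on the centre line of the jaws, within the pads' length; the fingertips stand 19 mm ahead of it and the grasp point (between the pads) is the TCP; z points along the fingers, y is the line along which they close (so a half turn about z gives the same grasp; the last joint's range is limited). The gripper opens to 95 mm and grips with 3 to 60 N. Pads are 20 mm wide; open, the fingers measure 119 mm over their backs; the gripper's body (75 mm by 180 mm) begins 59 mm behind the grasp point.
Start: joints at [1.172, 0.124, 1.65, -0, 1.367, -0.083], TCP at [201.896, 617.837, 233.656] pointing down, gripper open.
Joint ranges: [-2.61, 2.61], [-1.02, 2.33], [0.03, 2.71], [-1.35, 4.49], [0.32, 2.68], [-2.91, 2.91]. Speed limits (rad/s): [2.57, 2.57, 3.14, 3.14, 3.14, 3.14].

### API

Orientations are given as a rotation vector (axis times angle).
In Python, from bench import ctrl, vision, job_done gives the robot as it stands. The module is installed in compiled form; this text tells all that it offers.
- The arm moves only by the tool send_rows, never from a script. Its argument "deltas" is a list of rows, each a list of 3 entries, a list of its own where there are three numbers: the turn, a rotation vector about the world's x, y, z in degrees, then the shift along the world's x, y, z in m, then the opening, from -1 (shut) to 1 (fully open). A call has 1 to 20 rows; each row shifts and turns the commanded pose from where the row before left it; what a row does not reach is not made up. A row lasts 1/8 s, in which the tool goes at most 62.5 mm and 10.7 degrees, less where a joint would pass 70% of its speed; a pose out of reach is approached as far as the arm can. A call with a gripper value outside its range is refused whole. The fingers move at their own pace and stop on an object; "force" is the grip in N (left out, the last holds). Time passes only in rows, so rows that do not move let the fingers close. It gives the time, the measured TCP pose, the force, the opening and the grip force at its end, in the units of the state.
- ctrl.observe(): the state, without advancing time (a new reading comes with each control period).
- vision.get_image(name): name is "side" or "top"; returns the picture (420x560x3 uint8, red, green, blue); there is no depth.
- vision.camera_params(name): a dict with "fx", "fy", "cx", "cy" (pixels), "D" ([k1, k2, p1, p2, k3] as OpenCV has them; the pictures are not rectified), "R" (3x3) and "t" (3): a world point X has camera coordinates R X + t. Camera axes: x right, y down, z forward; pixel columns grow to the right and rows downward; lengths in mm; the calibration is good to about 2 mm. A picture is of the moment at which its call begins. camera_params takes no time and is no camera call.
- job_done(): hands the job in; it is judged then, once.
The state is a dict: "t": time; "joint_pos": joint angles; "joint_velocities": joint speeds; "joint_efforts": joint torques, N m; "position": TCP position; "tcp_rot": TCP orientation; "contact_force": force on the tool from outside, world axes, zero at the start; "wrist_torque": the same for the moment, N m; "width": finger opening in mm; "grip_force": force on a finger pad.
Only numpy, scipy, OpenCV 4.12 (cv2) and the standard library are available. Lean on these libraries where they do the work, as an engineer would, in place of code of your own. Each camera call takes 0.05 s, during which the arm holds its last target. There are 200 camera calls.

### The job

Pick the two big turned knobs out of the crate of mixed pieces and stand each one upright on its foot in one of the two empty pockets of the grey finishing tray, so that all four pockets hold one big knob. Leave the small knobs, the dowel stub and the square blanks in the crate, and do not disturb the knobs already in the tray or the jar, hammer and brush on the bench.

Things in the scene. Friction and masses are not known exactly. Their poses are not given: they have to be found in the camera images.
- crate: Open slatted crate of dark wood, fixed to the bench. Outside 286 x 286 mm, 56 mm high; walls 8 mm thick; inside floor 8 mm above the bench. Origin: centre of its underside on the bench; x and y along its sides. Loose pieces stand and lie in it at a pitch of about 80 mm.
- knob_a: Turned drawer knob of pale wood, mushroom shape, 42 mm tall, standing on its flat foot. From below: foot 32 mm across, waist 18 mm across (12 to 19 mm up), head 44 mm across with an upright rim from 26 to 36 mm up, slightly domed top. Origin: centre of the underside of the foot; z up along its axis. About 30 g. Starts in the crate; one of the two to be fetched.
- knob_b: Turned drawer knob of pale wood, mushroom shape, 42 mm tall, standing on its flat foot. From below: foot 32 mm across, waist 18 mm across (12 to 19 mm up), head 44 mm across with an upright rim from 26 to 36 mm up, slightly domed top. Origin: centre of the underside of the foot; z up along its axis. About 30 g. Starts in the crate; the other one to be fetched.
- tray: Flat grey finishing tray fixed to the bench, 170 x 170 mm, 18 mm high, with four square pockets (two by two) 76 mm wide and 12 mm deep, pitch 82 mm, walls 6 mm. Pocket floor 6 mm above the bench. Origin: centre of its underside; x and y along its sides; pocket centres at x, y = +-41 mm.
- free_a: Centre of the floor of one of the two empty pockets of the tray (a small dark dot, 24 mm across); z up.
- free_b: Centre of the floor of the other empty pocket (a small dark dot, 24 mm across); z up.
- knob_c: Turned drawer knob of pale wood, mushroom shape, 42 mm tall, standing on its flat foot. From below: foot 32 mm across, waist 18 mm across (12 to 19 mm up), head 44 mm across with an upright rim from 26 to 36 mm up, slightly domed top. Origin: centre of the underside of the foot; z up along its axis. About 30 g. Already stands in a tray pocket; leave it.
- knob_d: Turned drawer knob of pale wood, mushroom shape, 42 mm tall, standing on its flat foot. From below: foot 32 mm across, waist 18 mm across (12 to 19 mm up), head 44 mm across with an upright rim from 26 to 36 mm up, slightly domed top. Origin: centre of the underside of the foot; z up along its axis. About 30 g. Already stands in a tray pocket; leave it.
- small_a: Small knob, the same shape as the big ones at two thirds the size: 28 mm tall, head 29 mm across, foot 21 mm. In the crate; not wanted. Origin: centre of its underside.
- small_b: Small knob, the same shape as the big ones at two thirds the size: 28 mm tall, head 29 mm across, foot 21 mm. In the crate; not wanted. Origin: centre of its underside.
- stub: Plain round dowel stub of pale wood, 28 mm across, 34 mm tall, standing in the crate; not wanted. Origin: centre of its underside.
- blank_a: Square blank of pale wood, 60 x 18 x 18 mm, lying in the crate with its length along its x; not wanted. Origin: centre of its underside.
- blank_b: Square blank of pale wood, 60 x 18 x 18 mm, lying in the crate with its length along its x; not wanted. Origin: centre of its underside.
- blank_c: Square blank of pale wood, 60 x 18 x 18 mm, lying in the crate with its length along its x; not wanted. Origin: centre of its underside.
- blank_d: Square blank of pale wood, 60 x 18 x 18 mm, lying in the crate with its length along its x; not wanted. Origin: centre of its underside.
- jar: Jar of wax, amber glass with steel lid, 70 mm across, 75 mm tall, beyond the crate and tray; bystander. Origin: centre of its underside.
- hammer: Hammer lying on the bench to the left; bystander. Origin on the bench under it, handle along its -x.
- brush: Finishing brush lying on the bench to the right; bystander. Origin on the bench under it, handle along its -x.

How it is judged:
By the outcome, as a careful person would: the job done as asked, in the order asked, and still so for the second after the job is handed in, with the robot touching nothing.
It also fails if it takes over 53 s, if anything falls off the work surface, if the arm or the gripper's body presses on something with over 40 N, if the wrist force passes 120 N, or if a joint passes its speed limit or range.

## Working session

There is one attempt and no reset: what is moved stays moved. The work goes in short steps, Python scripts to look and compute and a tool call to move; the robot and the scene stay as the last step left them, time stands still between calls to the robot, and variables do not carry over. Pictures are saved under pics/ and viewed, at most 10 in all, crops included, and the job is handed in when it is done.

Besides the shell and the picture viewer there is one more tool, called after "Call:" as name(argument=value, ...), one argument or row to a line, values as JSON. send_rows: Moves the arm, as the interface text tells. Its arguments: {"type":"object","properties":{"deltas":{"type":"array","items":{"type":"array"}},"force":{"type":"number"}},"required":["deltas"]}

```bash
mkdir -p pics; cat > h.py <<'E'
import numpy as np, cv2
from bench import ctrl, vision
def snap(n,f):
    im=vision.get_image(n); cv2.imwrite('pics/'+f,im[:,:,::-1]); return im
def cast(n,uv,z):
    p=vision.camera_params(n);K=np.array([[p['fx'],0,p['cx']],[0,p['fy'],p['cy']],[0,0,1.]])
    u=cv2.undistortPoints(np.array(uv,float).reshape(-1,1,2),K,np.array(p['D'],float)).reshape(-1,2)
    R=np.array(p['R']);t=np.array(p['t']);C=-R.T@t
    d=np.c_[u,np.ones(len(u))]@R
    return C+d*((z-C[2])/d[:,2])[:,None]
def proj(n,X):
    p=vision.camera_params(n);K=np.array([[p['fx'],0,p['cx']],[0,p['fy'],p['cy']],[0,0,1.]])
    return cv2.projectPoints(np.array(X,float).reshape(-1,1,3),cv2.Rodrigues(np.array(p['R'],float))[0],np.array(p['t'],float),K,np.array(p['D'],float))[0].reshape(-1,2)
E
python3 - <<'E'
from h import *
for n in('top','side'):
    snap(n,n+'0.png');p=vision.camera_params(n);print(n,p['fx'],-np.array(p['R']).T@np.array(p['t']),p['D'])
s=ctrl.observe();print(s['t'],s['position'],s['tcp_rot'],s['width'])
E
```

```text
top 516.2059026280964 [ 369.80432419  -14.80365205 1816.21446795] [-0.00563842  0.          0.          0.          0.        ]
side 463.47735052248726 [ 460.10045311  977.13448342 1053.76111485] [0.01268854 0.         0.         0.         0.        ]
0.1 [201.70988872 617.35003841 232.53196881] [-4.94018693e-01 -3.10206750e+00  2.84108618e-03] 95.07925698228784
```

View pics/top0.png

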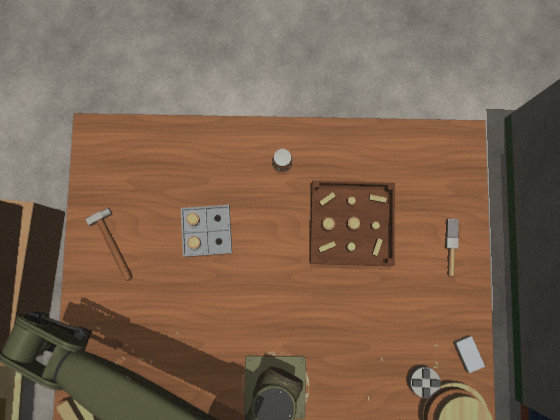

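View pics/side0.png

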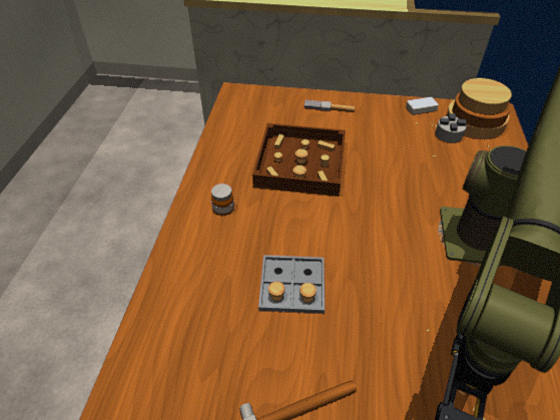

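```bash
cat > seg.py <<'E'
from h import *
def blobs(n,im,roi):
    hsv=cv2.cvtColor(im,cv2.COLOR_RGB2HSV)
    x0,y0,x1,y1=roi
    m=cv2.inRange(hsv,(10,60,125),(35,255,255)); k=np.zeros_like(m);k[y0:y1,x0:x1]=m[y0:y1,x0:x1]
    c,_=cv2.findContours(k,cv2.RETR_EXTERNAL,cv2.CHAIN_APPROX_NONE)
    return [(q.reshape(-1,2).mean(0),cv2.contourArea(q),cv2.minAreaRect(q)) for q in c if cv2.contourArea(q)>15],k
E
python3 - <<'E'
from seg import *
T=cv2.imread('pics/top0.png')[:,:,::-1].copy();S=cv2.imread('pics/side0.png')[:,:,::-1].copy()
for n,im,rs in(('top',T,[(308,178,398,270,8),(178,202,235,260,6)]),('side',S,[(255,125,345,192,8),(260,255,326,312,6)])):
  for r in rs:
    for c,a,mr in blobs(n,im,r[:4])[0]:
        print(n,np.round(mr[0],1),a,np.round(mr[1],1),round(mr[2]),np.round(cast(n,[mr[0]],r[4]+31)[0],1))
def crop(im,r,s):return cv2.resize(im[r[1]:r[3],r[0]:r[2]],(400,300),interpolation=cv2.INTER_CUBIC)
o=np.vstack([np.hstack([crop(T,(300,175,404,273),4),crop(S,(250,120,350,195),4)]),np.hstack([crop(T,(170,195,250,265),4),crop(S,(250,245,336,315),4)])])
cv2.imwrite('pics/c0.png',o[:,:,::-1])
E
```

```text
top [352.5 223.5] 8099.0 [91. 89.] 90 [ 556.6 -259.8   39. ]
top [206.  230.5] 3192.0 [57. 56.] 90 [524.3 246.5  37. ]
side [272.  189.5] 35.5 [ 3. 34.] 90 [633.6 -73.3  39. ]
side [322.3 175.6] 52.0 [12.1  5.4] 63 [ 480.5 -161.1   39. ]
side [271.9 171. ] 53.0 [13.7  5.5] 51 [ 647.  -160.6   39. ]
side [299.5 169.5] 88.0 [ 9. 13.] 90 [ 557.7 -180.9   39. ]
side [325.  156.5] 32.5 [5. 8.] 90 [ 478.7 -259.8   39. ]
side [278.  154.5] 34.0 [5. 8.] 90 [ 639.3 -248.2   39. ]
side [301.1 152.5] 75.5 [12.6  8.2] 14 [ 561.8 -269.8   39. ]
side [326.  143.6] 51.0 [16.8  4.1] 17 [ 480.4 -330.9   39. ]
side [342. 165.] 84.0 [52.  4.] 90 [ 419.1 -223.1   39. ]
side [305.  141.5] 30.5 [5. 8.] 90 [ 554.8 -332.9   39. ]
side [278.3 139.7] 48.0 [ 5.5 11.8] 30 [ 649.9 -330.2   39. ]
side [317.5 127. ] 107.0 [ 4. 53.] 90 [ 518. -425.   39.]
side [260.5 144. ] 206.5 [38. 11.] 90 [ 708.5 -297.1   39. ]
side [308.  289.5] 169.5 [13. 16.] 90 [484.2 284.9  37. ]
side [276. 288.] 170.0 [14. 16.] 90 [567.5 291.8  37. ]
side [302. 283.] 63.0 [56. 46.] 90 [501.8 266.8  37. ]
side [261.5 270. ] 31.5 [30.  3.] 90 [614.6 239.8  37. ]
```

View pics/c0.png

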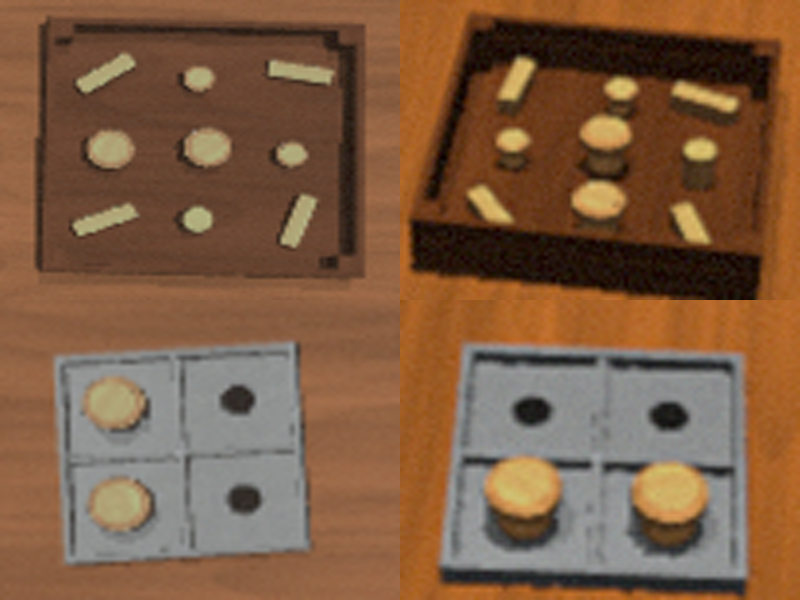

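The crop shows both big knobs upright: in the top view at about (329,224) and (354,223). The empty pockets are the right-hand ones, with dots at about (217,218) and (219,241). Next I refine these positions.

```bash
python3 - <<'E'
from h import *
T=cv2.imread('pics/top0.png')[:,:,::-1].copy();S=cv2.imread('pics/side0.png')[:,:,::-1].copy()
def go(n,im,lo,r,zc,dark=False):
    g=im.astype(int); x0,y0,x1,y1=r
    m=((g.max(2)<70) if dark else ((g[:,:,1]>lo)&(g[:,:,0]-g[:,:,2]>40))).astype(np.uint8)
    k=np.zeros_like(m);k[y0:y1,x0:x1]=m[y0:y1,x0:x1]
    c,l,st,ce=cv2.connectedComponentsWithStats(k)
    for i in range(1,c):
        if st[i,4]>=12: print(n,'dark' if dark else '',ce[i].round(1),st[i].tolist(),cast(n,[ce[i]],zc)[0].round(1))
go('top',T,115,(313,184,393,264),44);go('top',T,130,(178,202,235,260),38)
go('top',T,0,(210,212,226,248),6,True)
go('side',S,110,(262,135,340,185),44);go('side',S,110,(262,255,326,312),38)
go('side',S,0,(268,263,320,282),6,True)
E
```

```text
top  [327.1 198.4] [320, 192, 15, 13, 77] [ 642.2 -171.1   44. ]
top  [377.6 198.1] [370, 195, 17, 7, 78] [ 646.1 -346.6   44. ]
top  [351.2 200.2] [348, 197, 8, 8, 47] [ 637.3 -254.7   44. ]
top  [353.5 222.6] [348, 217, 12, 12, 112] [ 559.2 -262.6   44. ]
top  [328.2 223.3] [323, 218, 12, 12, 112] [ 555.3 -175.3   44. ]
top  [375.3 225. ] [372, 222, 8, 7, 44] [ 552.2 -338.1   44. ]
top  [377.2 246.9] [373, 239, 9, 17, 81] [ 476.8 -343.9   44. ]
top  [326.6 246.4] [319, 242, 16, 10, 76] [ 475.7 -170.1   44. ]
top  [351.  246.2] [348, 243, 7, 8, 48] [ 477.4 -253.9   44. ]
top  [192.2 218.4] [187, 213, 12, 12, 100] [565.5 295.7  38. ]
top  [193.4 242.1] [188, 237, 12, 12, 103] [483.3 288.3  38. ]
top dark [217.3 217.6] [215, 215, 6, 6, 29] [573.3 212.9   6. ]
top dark [218.5 241. ] [216, 239, 6, 5, 26] [490.7 206.    6. ]
side  [278.7 139.5] [275, 135, 9, 10, 52] [ 647.7 -325.2   44. ]
side  [304.6 141.7] [301, 139, 8, 6, 35] [ 555.6 -325.2   44. ]
side  [326.  143.8] [318, 140, 17, 8, 61] [ 480.2 -323.7   44. ]
side  [301.1 152.6] [295, 149, 13, 8, 81] [ 561.5 -263.5   44. ]
side  [277.6 154.5] [274, 152, 8, 6, 37] [ 639.8 -242.2   44. ]
side  [324.5 156.9] [321, 154, 8, 6, 37] [ 480.1 -251.2   44. ]
side  [299.2 169.3] [293, 165, 13, 9, 91] [ 558.1 -175.9   44. ]
side  [271.7 170.8] [267, 166, 11, 10, 55] [ 647.  -155.9   44. ]
side  [322.2 175.6] [318, 171, 10, 10, 56] [ 480.6 -155.3   44. ]
side  [276. 255.] [268, 255, 17, 1, 17] [583.1 184.5  38. ]
side  [299. 256.] [289, 255, 21, 2, 21] [519.5 179.   38. ]
side  [276.1 287.8] [268, 281, 17, 15, 183] [567.3 291.8  38. ]
side  [307.6 289.3] [300, 283, 17, 14, 180] [485.2 285.1  38. ]
side dark [277.9 270.4] [275, 268, 7, 6, 37] [573.8 212.5   6. ]
side dark [307.4 271.5] [304, 269, 8, 6, 37] [492.3 204.8   6. ]
```

Call:
send_rows(
  deltas=[
    [[0, 0, -3.6], [0.0179, -0.044, 0], 0.35],
    [[0, 0, -3.6], [0.0179, -0.044, 0], 0.35],
    [[0, 0, -3.6], [0.0179, -0.044, 0], 0.35],
    [[0, 0, -3.6], [0.0179, -0.044, 0], 0.35],
    [[0, 0, -3.6], [0.0179, -0.044, 0], 0.35],
    [[0, 0, -3.6], [0.0179, -0.044, 0], 0.35],
    [[0, 0, -3.6], [0.0179, -0.044, 0], 0.35],
    [[0, 0, -3.6], [0.0179, -0.044, 0], 0.35],
    [[0, 0, -3.6], [0.0179, -0.044, 0], 0.35],
    [[0, 0, -3.6], [0.0179, -0.044, 0], 0.35],
    [[0, 0, -3.6], [0.0179, -0.044, 0], 0.35],
    [[0, 0, -3.6], [0.0179, -0.044, 0], 0.35],
    [[0, 0, -3.6], [0.0179, -0.044, 0], 0.35],
    [[0, 0, -3.6], [0.0179, -0.044, 0], 0.35],
    [[0, 0, -3.6], [0.0179, -0.044, 0], 0.35],
    [[0, 0, -3.6], [0.0179, -0.044, 0], 0.35],
    [[0, 0, -3.6], [0.0179, -0.044, 0], 0.35],
    [[0, 0, -3.6], [0.0179, -0.044, 0], 0.35],
    [[0, 0, -3.6], [0.0179, -0.044, 0], 0.35],
    [[0, 0, -3.6], [0.0179, -0.044, 0], 0.35],
  ],
  force=10,
)

```text
t: 2.6
position: [560.1, -263.6, 233.0]
tcp_rot: [-2.225, -2.216, 0.0]
contact_force: [-0.1, 1.0, 0.1]
width: 64.1
grip_force: 0.0
```

Call:
send_rows(
  deltas=[
    [[0, 0, 0], [0, 0, -0.04], 0.35],
    [[0, 0, 0], [0, 0, -0.04], 0.35],
    [[0, 0, 0], [0, 0, -0.04], 0.35],
    [[0, 0, 0], [0, 0, -0.025], 0.35],
    [[0, 0, 0], [0, 0, 0], 0.35],
    [[0, 0, 0], [0, 0, 0], 0.35],
  ],
)

```text
t: 3.35
position: [560.5, -262.5, 89.7]
tcp_rot: [2.222, 2.219, 0.001]
contact_force: [0.2, 0.1, 0.6]
width: 64.2
grip_force: 0.0
```

```bash
python3 - <<'E'
from h import *
S=snap('side','s1.png');T=snap('top','t1.png')
o=np.hstack([cv2.resize(S[95:195,240:360],(400,333),interpolation=cv2.INTER_CUBIC),cv2.resize(T[170:270,300:420],(400,333),interpolation=cv2.INTER_CUBIC)])
cv2.imwrite('pics/c1.png',o[:,:,::-1])
print(ctrl.observe()['position'])
E
```

```text
[ 560.98087271 -262.77145984   90.66010172]
```

View pics/c1.png

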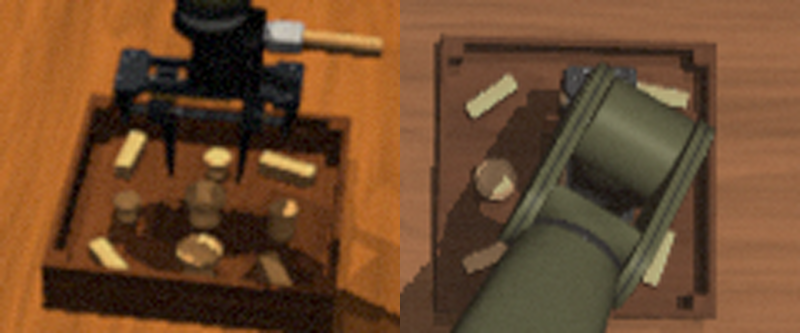

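The jaws straddle the centre knob: fingertips at crop columns 172 and 240, knob at 205. I go down and grip.

Call:
send_rows(
  deltas=[
    [[0, 0, 0], [0, 0, -0.02], 0.35],
    [[0, 0, 0], [0, 0, -0.02], 0.35],
    [[0, 0, 0], [0, 0, -0.012], 0.35],
    [[0, 0, 0], [0, 0, 0], 0.35],
    [[0, 0, 0], [0, 0, 0], -1],
    [[0, 0, 0], [0, 0, 0], -1],
    [[0, 0, 0], [0, 0, 0], -1],
    [[0, 0, 0], [0, 0, 0], -1],
    [[0, 0, 0], [0, 0, 0], -1],
  ],
  force=12,
)

```text
t: 4.58
position: [560.4, -262.4, 37.5]
tcp_rot: [2.222, 2.219, 0.001]
contact_force: [0.1, 1.2, 2.9]
width: 43.1
grip_force: 12.0
```

Call:
send_rows(
  deltas=[
    [[0, 0, 0], [0, 0, 0.02], -1],
    [[0, 0, 0], [0, 0, 0.03], -1],
    [[0, 0, 0], [0, 0, 0.03], -1],
    [[0, 0, 0], [0, 0, 0.03], -1],
    [[0, 0, 0], [0.001, 0.036, 0], -1],
    [[0, 0, 0], [0.001, 0.04, 0], -1],
    [[0, 0, 0], [0.001, 0.04, 0], -1],
    [[0, 0, 0], [0.001, 0.04, 0], -1],
    [[0, 0, 0], [0.001, 0.04, 0], -1],
    [[0, 0, 0], [0.001, 0.04, 0], -1],
    [[0, 0, 0], [0.001, 0.04, 0], -1],
    [[0, 0, 0], [0.001, 0.04, 0], -1],
    [[0, 0, 0], [0.001, 0.04, 0], -1],
    [[0, 0, 0], [0.001, 0.04, 0], -1],
    [[0, 0, 0], [0.001, 0.04, 0], -1],
    [[0, 0, 0], [0.002, 0.039, 0], -1],
    [[0, 0, 0], [0, 0, -0.04], -1],
    [[0, 0, 0], [0, 0, -0.03], -1],
    [[0, 0, 0], [0, 0, 0], -1],
  ],
)

```text
t: 6.95
position: [570.7, 212.4, 74.4]
tcp_rot: [-2.221, -2.218, 0.008]
contact_force: [-0.2, -0.2, -0.1]
width: 43.3
grip_force: 12.0
```

```bash
python3 - <<'E'
from h import *
S=snap('side','s2.png')
cv2.imwrite('pics/c2.png',cv2.resize(S[190:320,230:370],(700,600),interpolation=cv2.INTER_CUBIC)[:,:,::-1])
s=ctrl.observe();print(s['position'],s['width'])
E
```

```text
[572.263965   212.72229497  76.54821549] 42.86691153588483
```

View pics/c2.png

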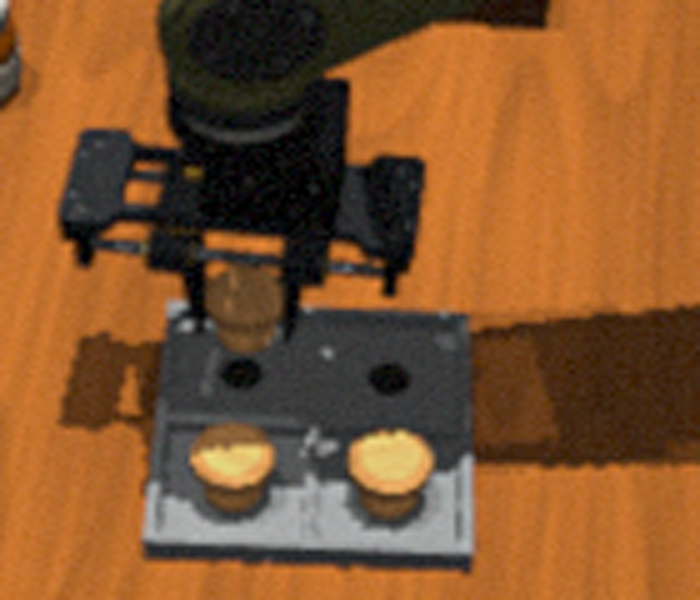

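The held knob hangs upright over the far dot (crop (245,310) above (240,372)). I lower it in two steps to feel for contact.

Call:
send_rows(
  deltas=[
    [[0, 0, 0], [0.001, 0, -0.02], -1],
    [[0, 0, 0], [0, 0, -0.012], -1],
    [[0, 0, 0], [0, 0, -0.006], -1],
    [[0, 0, 0], [0, 0, -0.002], -1],
    [[0, 0, 0], [0, 0, 0], -1],
  ],
)

```text
t: 7.62
position: [574.0, 212.9, 36.8]
tcp_rot: [2.223, 2.22, 0.0]
contact_force: [0.9, -0.2, 1.1]
width: 42.5
grip_force: 12.0
```

Call:
send_rows(
  deltas=[
    [[0, 0, 0], [0, 0, -0.001], -1],
    [[0, 0, 0], [0, 0, -0.0005], -1],
    [[0, 0, 0], [0, 0, 0], -1],
  ],
)

```text
t: 8.0
position: [574.1, 212.9, 35.5]
tcp_rot: [2.223, 2.219, 0.001]
contact_force: [-0.5, 0.4, 0.1]
width: 42.6
grip_force: 12.0
```

Call:
send_rows(
  deltas=[
    [[0, 0, 0], [0, 0, -0.0005], -1],
    [[0, 0, 0], [0, 0, 0], -0.03],
    [[0, 0, 0], [0, 0, 0], 0.1],
    [[0, 0, 0], [0, 0, 0], 0.35],
    [[0, 0, 0], [0, 0, 0], 0.35],
    [[0, 0, 0], [0, 0, 0.015], 0.35],
    [[0, 0, 0], [0, 0, 0.03], 0.35],
    [[0, 0, 0], [0, 0, 0.04], 0.35],
    [[0, 0, 0], [0, 0, 0.04], 0.35],
    [[0, 0, 0], [-0.0015, -0.039, 0], 0.35],
    [[0, 0, 0], [-0.0015, -0.039, 0], 0.35],
    [[0, 0, 0], [-0.0015, -0.039, 0], 0.35],
    [[0, 0, 0], [-0.0015, -0.039, 0], 0.35],
    [[0, 0, 0], [-0.0015, -0.039, 0], 0.35],
    [[0, 0, 0], [-0.0015, -0.039, 0], 0.35],
    [[0, 0, 0], [-0.0015, -0.039, 0], 0.35],
    [[0, 0, 0], [-0.0015, -0.039, 0], 0.35],
    [[0, 0, 0], [-0.0025, -0.039, 0], 0.35],
    [[0, 0, 0], [-0.0025, -0.038, 0], 0.35],
  ],
)

```text
t: 10.38
position: [557.0, -177.6, 161.1]
tcp_rot: [2.222, 2.218, 0.001]
contact_force: [1.1, 0.9, 0.1]
width: 64.2
grip_force: 0.0
```

```bash
python3 - <<'E'
from h import *
S=snap('side','s3.png');T=snap('top','t3.png')
o=np.hstack([cv2.resize(S[100:320,230:370],(400,600),interpolation=cv2.INTER_CUBIC),cv2.resize(T[190:280,170:230],(400,600),interpolation=cv2.INTER_CUBIC)])
cv2.imwrite('pics/c3.png',o[:,:,::-1])
s=ctrl.observe();print(s['position'],s['width'])
E
```

```text
[ 556.92828551 -179.30145458  161.08620873] 63.974555562217944
```

View pics/c3.png

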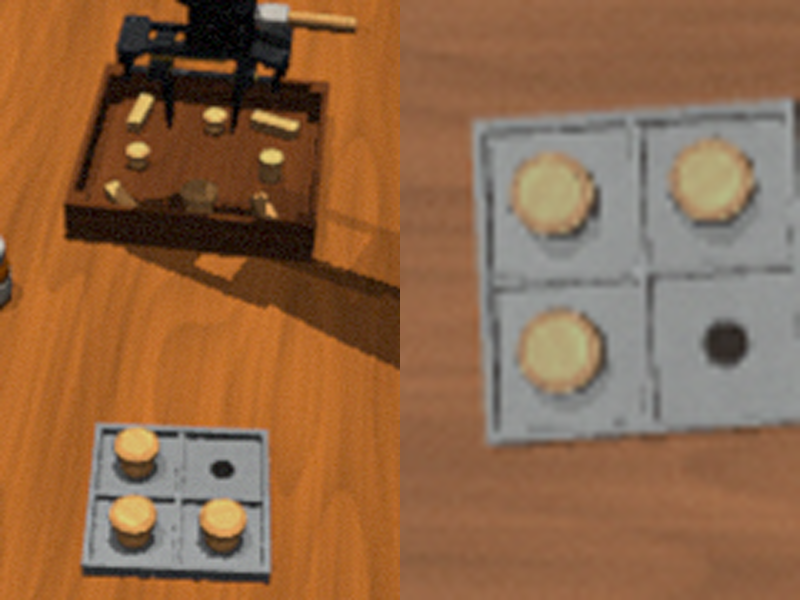

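First knob stands upright and centred in its pocket (crop (712,180)). The remaining empty pocket dot is at (725,343). Now the second knob.

Call:
send_rows(
  deltas=[
    [[0, 0, 0], [0, 0.001, -0.03], 0.35],
    [[0, 0, 0], [0, 0, -0.035], 0.35],
    [[0, 0, 0], [0, 0, 0], 0.35],
    [[0, 0, 0], [0, 0, 0], 0.35],
  ],
)

```text
t: 10.98
position: [557.8, -175.0, 96.3]
tcp_rot: [2.221, 2.219, 0.001]
contact_force: [0.3, -0.4, 0.5]
width: 64.2
grip_force: 0.0
```

Call:
send_rows(
  deltas=[
    [[0, 0, 0], [-0.001, 0, -0.025], 0.35],
    [[0, 0, 0], [0, 0, -0.02], 0.35],
    [[0, 0, 0], [0, 0, -0.013], 0.35],
    [[0, 0, 0], [0, 0, 0], 0.35],
    [[0, 0, 0], [0, 0, 0], -1],
    [[0, 0, 0], [0, 0, 0], -1],
    [[0, 0, 0], [0, 0, 0], -1],
    [[0, 0, 0], [0, 0, 0], -1],
    [[0, 0, 0], [0, 0, 0], -1],
  ],
)

```text
t: 12.1
position: [556.4, -175.4, 37.4]
tcp_rot: [2.222, 2.219, 0.001]
contact_force: [-0.4, 0.4, 3.2]
width: 43.1
grip_force: 12.0
```

Call:
send_rows(
  deltas=[
    [[0, 0, 0], [0, 0, 0.02], -1],
    [[0, 0, 0], [0, 0, 0.03], -1],
    [[0, 0, 0], [0, 0, 0.03], -1],
    [[0, 0, 0], [0, 0, 0.03], -1],
    [[0, 0, 0], [-0.0065, 0.0381, 0], -1],
    [[0, 0, 0], [-0.0065, 0.0381, 0], -1],
    [[0, 0, 0], [-0.0065, 0.0381, 0], -1],
    [[0, 0, 0], [-0.0065, 0.0381, 0], -1],
    [[0, 0, 0], [-0.0065, 0.0381, 0], -1],
    [[0, 0, 0], [-0.0065, 0.0381, 0], -1],
    [[0, 0, 0], [-0.0065, 0.0381, 0], -1],
    [[0, 0, 0], [-0.0065, 0.0381, 0], -1],
    [[0, 0, 0], [-0.0065, 0.0381, 0], -1],
    [[0, 0, 0], [-0.0065, 0.0381, 0], -1],
    [[0, 0, 0], [0, 0, 0], -1],
    [[0, 0, 0], [0, 0, -0.04], -1],
    [[0, 0, 0], [0, 0, -0.03], -1],
    [[0, 0, 0], [0, 0, 0], -1],
    [[0, 0, 0], [0, 0, 0], -1],
  ],
)

```text
t: 14.48
position: [491.9, 205.6, 78.1]
tcp_rot: [2.223, 2.218, 0.002]
contact_force: [0.5, -0.7, 0.4]
width: 42.9
grip_force: 12.0
```

```bash
python3 - <<'E'
from h import *
S=snap('side','s4.png')
cv2.imwrite('pics/c4.png',cv2.resize(S[190:320,230:370],(700,600),interpolation=cv2.INTER_CUBIC)[:,:,::-1])
s=ctrl.observe();print(s['position'],s['width'])
E
```

```text
[492.25608605 205.82284771  78.67988891] 42.76774717882247
```

View pics/c4.png

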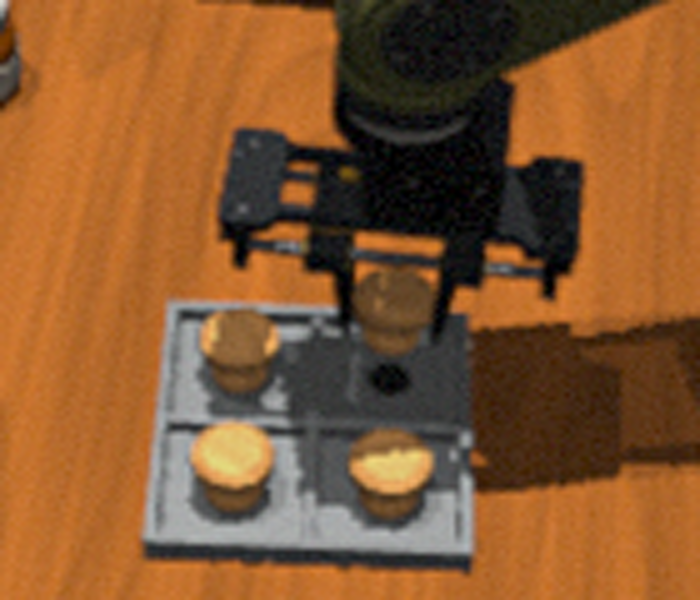

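The second knob hangs upright over the last dot (crop (393,310) above (388,378)), and the jaws are clear of the other knobs. I lower, release and retreat.

Call:
send_rows(
  deltas=[
    [[0, 0, 0], [0, 0, -0.02], -1],
    [[0, 0, 0], [0, 0, -0.013], -1],
    [[0, 0, 0], [0, 0, -0.006], -1],
    [[0, 0, 0], [0, 0, -0.002], -1],
    [[0, 0, 0], [0, 0, -0.001], -1],
    [[0, 0, 0], [0, 0, 0], -1],
  ],
)

```text
t: 15.28
position: [491.3, 206.0, 35.4]
tcp_rot: [2.223, 2.219, 0.001]
contact_force: [-2.3, -0.2, 2.5]
width: 42.9
grip_force: 12.0
```

Call:
send_rows(
  deltas=[
    [[0, 0, 0], [0, 0, 0], -1],
    [[0, 0, 0], [0, 0, 0], -0.03],
    [[0, 0, 0], [0, 0, 0], 0.1],
    [[0, 0, 0], [0, 0, 0], 0.35],
    [[0, 0, 0], [0, 0, 0], 0.35],
    [[0, 0, 0], [0, 0, 0.015], 0.35],
    [[0, 0, 0], [0, 0, 0.03], 0.35],
    [[0, 0, 0], [0, 0, 0.04], 0.35],
    [[0, 0, 0], [0, 0, 0.04], 0.35],
    [[0, 0, 0], [-0.005, -0.04, 0.01], 0.35],
    [[0, 0, 0], [-0.005, -0.04, 0.01], 0.35],
    [[0, 0, 0], [-0.005, -0.04, 0], 0.35],
    [[0, 0, 0], [-0.005, -0.04, 0], 0.35],
    [[0, 0, 0], [0, 0, 0], 0.35],
    [[0, 0, 0], [0, 0, 0], 0.35],
  ],
)

```text
t: 17.15
position: [471.1, 46.1, 180.4]
tcp_rot: [2.223, 2.219, 0.002]
contact_force: [0.5, 0.6, 0.1]
width: 64.2
grip_force: 0.0
```

```bash
python3 - <<'E'
from h import *
S=snap('side','s5.png');T=snap('top','t5.png')
o=np.hstack([cv2.resize(S[100:320,230:370],(400,600),interpolation=cv2.INTER_CUBIC),cv2.resize(T[170:290,170:410],(400,200),interpolation=cv2.INTER_CUBIC).repeat(3,0)[::3][:200] if 0 else cv2.copyMakeBorder(cv2.resize(T[160:280,170:410],(400,200),interpolation=cv2.INTER_CUBIC),200,200,0,0,cv2.BORDER_CONSTANT)])
cv2.imwrite('pics/c5.png',o[:,:,::-1])
E
```

```text
(no output)
```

View pics/c5.png

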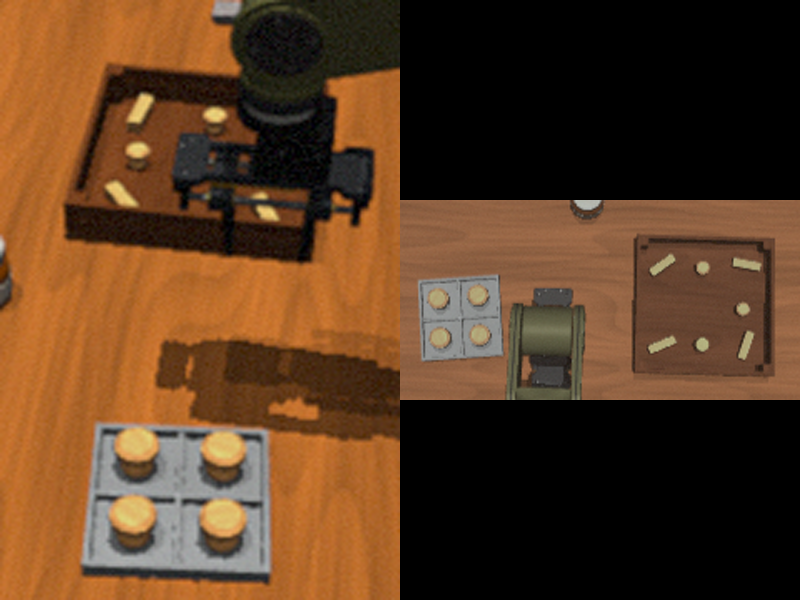

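All four pockets hold an upright knob (side crop (137,450), (223,455), (133,520), (222,522)), and the seven other pieces are still in the crate. The arm is clear.

```bash
python3 -c "from bench import job_done; print(job_done())"
```

```text
the job is handed in; nothing more can be done
None
```

Both big knobs from the crate now stand upright in the two formerly empty tray pockets, the seven other pieces are still in the crate, and the job was handed in at about 17 s with the arm clear.

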